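# Power up the test bench in order

### The arm

A 6-joint arm with a two-finger parallel gripper is mounted at the origin on the work surface. World frame = base frame: x ahead of the robot, y to its left, z up, the work surface at z = 0. Lengths are in m, angles in degrees, forces in N, time in s.
With the tool pointing down it reaches from about 0.375 to 0.9 m from the base axis. Payload 3.1 kg.
Tool frame: the origin (TCP) lies between the finger pads; the fingertips stand 19 mm ahead of it and the grasp point (between the pads) is the TCP; z points along the fingers, y is the direction in which the jaws open and shut (so a half turn about z gives the same grasp; the last joint's range is limited). The gripper opens to 87 mm and grips with 3 to 60 N. Pads are 19 mm wide; open, the fingers measure 117 mm over their backs; the gripper's body (75 mm by 190 mm) begins 51 mm behind the grasp point.
Start: joints at [61.851, 30.224, 82.088, -0, 67.689, -10.227], TCP at [0.192, 0.595, 0.242] pointing down, gripper open.
Joint ranges: [-176.69, 176.69], [-43.24, 126.21], [12.49, 139.97], [-82, 262], [0, 151.66], [-163.58, 163.58]. Speed limits (degrees/s): [159.86, 159.86, 180, 180, 180, 180].

### API

Orientations are given as a 3x3 rotation matrix whose columns are the frame's x, y, z axes.
In Python, from rig import arm gives the robot as it stands. The module is installed in compiled form; this text tells all that it offers.
- The arm moves only by the tool move_arm, never from a script. Its argument "series" is a list of rows, each a list of 3 entries, a list of its own where there are three numbers: the turn, a rotation vector about the tool's x, y, z in degrees, then the shift along the tool's x, y, z in m, then the opening, from -1 (shut) to 1 (fully open). In form: [[[wx, wy, wz], [dx, dy, dz], fingers], ...]. A call has 1 to 12 rows; each row is the pose to reach, as a shift and turn from the pose commanded when the call began, along the tool's axes at that moment; what a row does not reach only later rows make up. A row lasts 1/8 s, in which the tool goes at most 62.5 mm and 10.7 degrees, less where a joint would pass 70% of its speed; a pose out of reach is approached as far as the arm can. A call with a gripper value outside its range is refused whole. The fingers move at their own pace and stop on an object; "newtons" is the grip in N (left out, the last holds). Time passes only in rows, so rows that repeat a pose let the fingers close. It gives the time, the measured TCP pose, the force and the opening at its end, in the units of the state.
- arm.get_state(): the state, without advancing time (a new reading comes with each control period).
- arm.capture(name): name is "scene" or "side" or "wrist"; returns (picture, depth): 480x640x3 uint8, red, green, blue; 480x640 float32, m along the optical axis (not along the pixel's ray), 0 where there is no reading.
- arm.camera_model(name): a dict with "mtx" (3x3 intrinsics, pixels), "extrinsics" (4x4, takes a point from camera to world coordinates). Camera axes: x right, y down, z forward; pixel columns grow to the right and rows downward; lengths in m; the calibration is good to about 2 mm. A picture is of the moment at which its call begins: read the wrist's pose just before it. camera_model takes no time and is no camera call; for the wrist camera it gives the pose at the moment of the call.
- arm.finish_job(): hands the job in, once; it reports no verdict.
The state is a dict: "clock": time; "qpos": joint angles; "qd": joint speeds; "tau": joint torques, N m; "position": TCP position; "tcp_rot": TCP orientation; "ft_force": force on the tool from outside, world axes, zero at the start; "wrist_torque": the same for the moment, N m; "grip_width": opening from 0.0 (shut) to 1.0 (fully open).
Only numpy, scipy, OpenCV 4.12 (cv2) and the standard library are available. Lean on these libraries where they do the work, as an engineer would, in place of code of your own. Each camera call takes 0.05 s, during which the arm holds its last target.

### The job

Switch on the test bench by its three radio push switches: press down the round cap, then the square cap, then the long bar, in that order, each gently and all the way in so that it stays down. Only press them with the fingertips: do not pick up or shove the switch boxes, and leave the tape roll, carton and mug where they are.

Things in the scene. Friction and masses are not known exactly. Their poses are not given: they have to be found in the camera images.
- round_top (a point): centre of the top face of the white cap of the round switch; the cap is a round disc 32 mm across, flat on top. It starts 56 mm above the bench (20 mm above the box's top), goes straight down as it is pressed, and stands 46 mm above the bench once the switch is latched fully in and let go. Axes as the box's: z up
- round_key (a joint): how far the round switch's latch, under the cap, has gone in, m: 0 out, 0.010 fully in. Moving it takes about 3 N; it stays wherever it is left, and the switch is on beyond 0.006. The cap sits on the latch on a spring: after the latch is fully in, the cap yields up to 7 mm more, at 1 N per mm from 3 N, before it is hard down, and springs back when let go
- round_box: the round switch as a whole: black box 70 (x) x 90 (y) x 36 mm high on rubber feet, standing loose on the bench, about 0.7 kg, cap at the middle of its top; origin at the centre of its underside, z up
- square_top (a point): centre of the top face of the white cap of the square switch; the cap is a square 30 x 30 mm, flat on top. It starts 56 mm above the bench (20 mm above the box's top), goes straight down as it is pressed, and stands 46 mm above the bench once the switch is latched fully in and let go. Axes as the box's: z up
- square_key (a joint): how far the square switch's latch, under the cap, has gone in, m: 0 out, 0.010 fully in. Moving it takes about 3 N; it stays wherever it is left, and the switch is on beyond 0.006. The cap sits on the latch on a spring: after the latch is fully in, the cap yields up to 7 mm more, at 1 N per mm from 3 N, before it is hard down, and springs back when let go
- square_box: the square switch as a whole: black box 70 (x) x 90 (y) x 36 mm high on rubber feet, standing loose on the bench, about 0.7 kg, cap at the middle of its top; origin at the centre of its underside, z up
- bar_top (a point): centre of the top face of the white cap of the bar switch; the cap is a long narrow bar 14 mm (along the box's x) by 64 mm (along the box's y), flat on top. It starts 56 mm above the bench (20 mm above the box's top), goes straight down as it is pressed, and stands 46 mm above the bench once the switch is latched fully in and let go. Axes as the box's: z up
- bar_key (a joint): how far the bar switch's latch, under the cap, has gone in, m: 0 out, 0.010 fully in. Moving it takes about 3 N; it stays wherever it is left, and the switch is on beyond 0.006. The cap sits on the latch on a spring: after the latch is fully in, the cap yields up to 7 mm more, at 1 N per mm from 3 N, before it is hard down, and springs back when let go
- bar_box: the bar switch as a whole: black box 70 (x) x 90 (y) x 36 mm high on rubber feet, standing loose on the bench, about 0.7 kg, cap at the middle of its top; origin at the centre of its underside, z up
- tape_roll: bystander: roll of brown tape lying flat, 84 mm across, 40 mm high; origin at the centre of its underside
- carton: bystander: small paper carton 60 (x) x 100 (y) x 40 mm high; origin at the centre of its underside
- mug: bystander: white mug 80 mm across, 95 mm high, handle at its +y; origin at the centre of its underside
There are look-alikes about, which are no part of the job. Leave any blue or pink look-alike of the square_box alone.

How it is judged:
By the outcome, as a careful person would: the job done as asked, in the order asked, and still so for the second after the job is handed in, with the robot touching nothing.
It also fails if it takes over 51 s, if anything falls off the work surface, if the arm or the gripper's body presses on something with over 40 N, if the wrist force passes 120 N, or if a joint passes its speed limit or range.

## Working session

There is one attempt and no reset: what is moved stays moved. The work goes in short steps, Python scripts to look and compute and a tool call to move; the robot and the scene stay as the last step left them, time stands still between calls to the robot, and variables do not carry over. Pictures are saved under pics/ and viewed, and the job is handed in when it is done.

Besides the shell and the picture viewer there is one more tool, called as name(argument=value, ...), one argument or row to a line, values as JSON. move_arm: Moves the arm, as the interface text tells. Its arguments: {"type":"object","properties":{"series":{"type":"array"},"newtons":{"type":"number"}},"required":["series"]}

```bash
mkdir -p pics; python3 - <<'E'
from rig import arm
import cv2,numpy as np
for n in("scene","side"):
    p,d=arm.capture(n); cv2.imwrite(f"pics/{n}0.png",p[:,:,::-1]); np.save(f"pics/{n}0.npy",d)
    m=arm.camera_model(n); print(n,np.round(m["mtx"],1).tolist(),np.round(m["extrinsics"],3).tolist())
s=arm.get_state();print(s)
E
```

```text
scene [[457.0, 0.0, 315.1], [0.0, 457.0, 245.2], [0.0, 0.0, 1.0]] [[0.875, 0.247, -0.416, 0.923], [0.483, -0.481, 0.731, -0.607], [-0.02, -0.841, -0.54, 0.612], [0.0, 0.0, 0.0, 1.0]]
side [[451.7, 0.0, 317.7], [0.0, 451.7, 240.4], [0.0, 0.0, 1.0]] [[-0.993, -0.062, 0.105, 0.433], [-0.122, 0.498, -0.859, 0.878], [0.001, -0.865, -0.502, 0.498], [0.0, 0.0, 0.0, 1.0]]
{'clock': 0.1, 'qpos': array([ 6.18503268e+01,  3.02756519e+01,  8.21486974e+01, -3.87539380e-04,
        6.76889434e+01, -1.02284690e+01]), 'qd': array([ 0.00670631, -0.08434469, -0.08917486,  0.01702222,  0.04578944,
        0.04866728]), 'tau': array([-5.10446553e-04, -4.40986741e+01, -1.77150249e+01,  6.35060482e-02,
        5.34101960e-02, -3.72834188e-05]), 'position': array([0.19200746, 0.59412601, 0.2406498 ]), 'tcp_rot': array([[-9.51481223e-01,  3.07705414e-01, -9.27339837e-04],
       [ 3.07706618e-01,  9.51479683e-01, -1.74639881e-03],
       [ 3.44968647e-04, -1.94701428e-03, -9.99998045e-01]]), 'ft_force': array([ 0.64572955, -0.11793332, -0.2562317 ]), 'wrist_torque': array([ 0.03832257, -0.03553804, -0.03842782]), 'grip_width': 1.0006297931034978}
```

View pics/scene0.png

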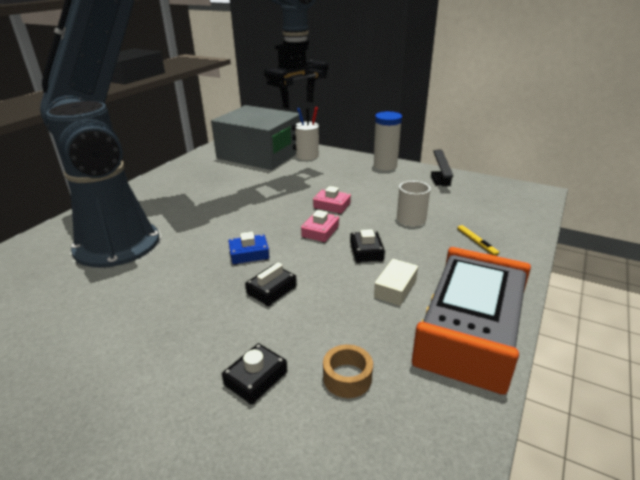

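View pics/side0.png

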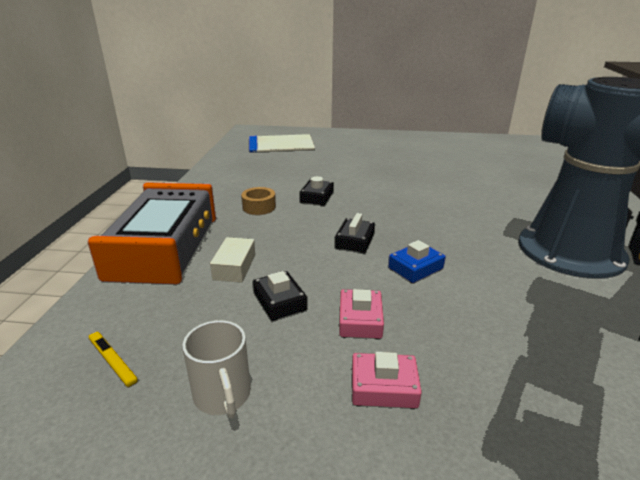

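Scene view: black boxes with the round cap at (254,360), the bar at (271,270) and the square cap at (367,238). The look-alikes are blue at (249,240) and pink at (319,218) and (332,192). The side view shows the same three black switches at (317,183), (356,223) and (279,283). Next I'll measure the caps and make crops.

```bash
cat > h.py <<'E'
from rig import arm
import cv2,numpy as np
R={"scene":{"round":(225,340,290,385),"bar":(248,255,300,290),"square":(348,222,388,252)},
   "side":{"round":(298,172,336,200),"bar":(335,208,378,242),"square":(255,265,305,305)}}
def ray(m,u,v,z):
    K,E=m["mtx"],m["extrinsics"]
    r=E[:3,:3]@np.linalg.solve(K,[u,v,1]); o=E[:3,3]
    return o+r*(z-o[2])/r[2]
def cloud(m,d):
    v,u=np.mgrid[:480,:640]; K,E=m["mtx"],m["extrinsics"]
    c=np.stack([(u-K[0,2])/K[0,0]*d,(v-K[1,2])/K[1,1]*d,d],-1)
    return c@E[:3,:3].T+E[:3,3]
E
python3 - <<'E'
from h import *
crops=[]
for n in R:
    p=cv2.imread(f"pics/{n}0.png"); d=np.load(f"pics/{n}0.npy"); m=arm.camera_model(n); P=cloud(m,d)
    for k,(a,b,c,e) in R[n].items():
        sub=p[b:e,a:c]; g=sub.min(2); q=P[b:e,a:c]
        crops.append(cv2.resize(p[(b+e)//2-32:(b+e)//2+32,(a+c)//2-32:(a+c)//2+32],(256,256),interpolation=cv2.INTER_CUBIC))
        w=(g>120)
        print(n,k,"white",w.sum(),"z pct",np.round(np.percentile(q[w][:,2],[5,50,75,95]),4))
        t=w&(abs(q[...,2]-.056)<.005)
        pts=q[t]; vv,uu=np.nonzero(t)
        print("  top depth mean",pts.mean(0).round(4),"mid",((pts.max(0)+pts.min(0))/2).round(4),"ray",ray(m,uu.mean()+a,vv.mean()+b,.056).round(4),"px",uu.mean()+a,vv.mean()+b)
        rr=np.array([ray(m,u+a,v+b,.056)[:2] for u,v in zip(uu,vv)],np.float32)
        print("  rect",cv2.minAreaRect(rr))
        # box outline: all points z 0.02-0.07
        bx=(q[...,2]>.031)&(q[...,2]<.041)&(g<90); 
        if bx.sum()>10: print("  boxtop rect",bx.sum(),cv2.minAreaRect(q[bx][:,:2].astype(np.float32)))
cv2.imwrite("pics/crops0.png",np.vstack([np.hstack(crops[:3]),np.hstack(crops[3:])]))
E
```

```text
scene round white 1261 z pct [-0.0028 -0.0009  0.0005  0.0554]
  top depth mean [ 0.5673 -0.1971  0.0547] mid [ 0.5668 -0.1965  0.0547] ray [ 0.5682 -0.1981  0.056 ] px 253.0 357.0711111111111
  rect ((0.5679624080657959, -0.19786398112773895), (0.0294252447783947, 0.031513359397649765), 34.497169494628906)
  boxtop rect 1093 ((0.5671508312225342, -0.1971365511417389), (0.08887910842895508, 0.0693720281124115), 79.69263458251953)
scene bar white 854 z pct [-0.003  -0.0009  0.0005  0.0551]
  top depth mean [0.457  0.0177 0.0543] mid [0.4561 0.0182 0.0541] ray [0.4584 0.0156 0.056 ] px 269.67424242424244 270.6969696969697
  rect ((0.45851823687553406, 0.015947995707392693), (0.06382675468921661, 0.015288561582565308), 78.74576568603516)
  boxtop rect 458 ((0.45816487073898315, 0.017062287777662277), (0.08772069215774536, 0.06719952821731567), 77.72122192382812)
scene square white 626 z pct [-0.0035 -0.0013  0.0001  0.055 ]
  top depth mean [0.5781 0.2473 0.0543] mid [0.5776 0.2469 0.0541] ray [0.5791 0.2446 0.056 ] px 367.3838383838384 233.43434343434345
  rect ((0.5792741775512695, 0.
[... 825 characters left out ...]
667 220.04166666666666
  rect ((0.45699429512023926, 0.024104680866003036), (0.06568579375743866, 0.013939387165009975), 78.43518829345703)
  boxtop rect 508 ((0.45687323808670044, 0.02182423695921898), (0.09273537248373032, 0.06861978769302368), 79.78091430664062)
side square white 782 z pct [-0.0011  0.0005  0.0259  0.0567]
  top depth mean [0.5778 0.2538 0.0561] mid [0.5783 0.2524 0.0561] ray [0.5778 0.2537 0.056 ] px 278.061797752809 277.30337078651684
  rect ((0.5780007243156433, 0.25356414914131165), (0.029170425608754158, 0.03114882856607437), 32.968292236328125)
  boxtop rect 811 ((0.5778856873512268, 0.2543528079986572), (0.06980156153440475, 0.0890398919582367), 32.817657470703125)
```

View pics/crops0.png

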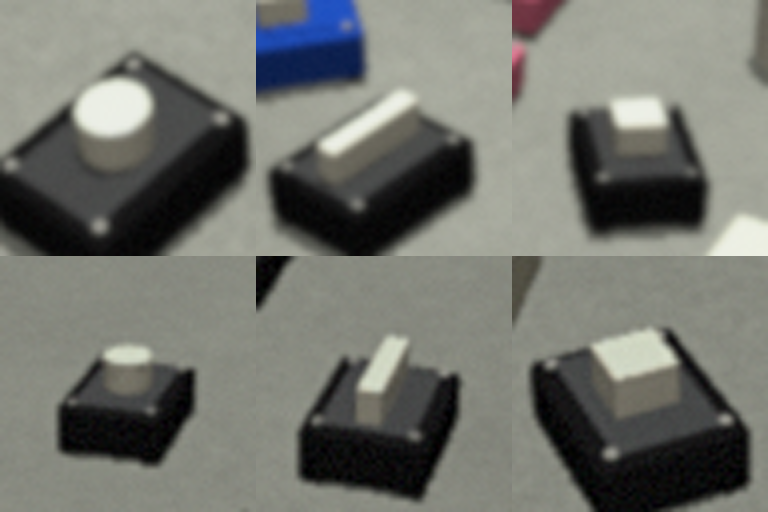

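The crops confirm the picks: three black boxes with a round cap, a long bar and a square cap. The square one is the only black box of its kind; the blue and pink ones are decoys. Sizes and heights fit (32 mm, 64x14 mm, 30 mm, z about 0.055). However, the two cameras disagree by about 8 mm in y, so I'll settle that with the wrist camera above the caps.

```bash
cat >> h.py <<'E'
def go(target, yaw_y, s=None):
    """shift in tool axes from measured pose, and tool-z turn so tool y heads yaw_y (deg, mod 180)"""
    s=s or arm.get_state(); T=np.array(s["tcp_rot"]); 
    d=T.T@(np.array(target)-s["position"])
    cur=np.degrees(np.arctan2(T[1,1],T[0,1])); w=-((yaw_y-cur+90)%180-90)
    print("shift",d.round(4),"turn z",round(w,1),"clock",round(s["clock"],2),"pos",s["position"].round(4),"F",s["ft_force"].round(2),"q6",s["qpos"][5].round(1))
E
python3 - <<'E'
from h import *
s=arm.get_state();m=arm.camera_model("wrist")["extrinsics"]
T=s["tcp_rot"]; print("cam in tool",(T.T@(m[:3,3]-s["position"])).round(3),(T.T@m[:3,:3]).round(2).tolist())
go([.567,-.194,.24],80)
for n in("scene","side"):
    P=cloud(arm.camera_model(n),np.load(f"pics/{n}0.npy")); p=cv2.imread(f"pics/{n}0.png").astype(int)
    o=(p[...,2]>150)&(p[...,0]<60)&(p[...,1]<110); q=P[o]; print(n,"orange",q.min(0).round(2),np.percentile(q,99,axis=0).round(2))
E
```

```text
cam in tool [ 0.075 -0.    -0.144] [[-0.0, -0.96, -0.27], [1.0, -0.0, 0.0], [-0.0, -0.27, 0.96]]
shift [-0.5993 -0.6345  0.0017] turn z -7.9 clock 0.1 pos [0.192  0.5941 0.2406] F [ 0.65 -0.12 -0.26] q6 -10.2
scene orange [ 0.77 -0.61 -0.  ] [0.94 0.22 0.09]
side orange [ 0.43 -0.04  0.09] [0.94 0.23 0.1 ]
```

move_arm(
  series=[
    [[0,0,-8],[-0.04,-0.042,0],1],
    [[0,0,-8],[-0.08,-0.085,0],1],
    [[0,0,-8],[-0.12,-0.127,0],1],
    [[0,0,-8],[-0.16,-0.169,0],1],
    [[0,0,-8],[-0.2,-0.212,0],1],
    [[0,0,-8],[-0.24,-0.254,0],1],
    [[0,0,-8],[-0.28,-0.296,0],1],
    [[0,0,-8],[-0.32,-0.339,0],1],
    [[0,0,-8],[-0.36,-0.381,0],1],
    [[0,0,-8],[-0.4,-0.423,0],1],
    [[0,0,-8],[-0.44,-0.466,0],1],
    [[0,0,-8],[-0.48,-0.508,0],1],
  ],
)

```text
clock: 1.6
position: [0.493, -0.0383, 0.2414]
tcp_rot: [[-0.985, 0.173, -0.0], [0.173, 0.985, 0.0], [0.0, 0.0, -1.0]]
ft_force: [0.8, 0.2, 0.4]
grip_width: 0.997
```

```bash
python3 - <<'E'
from h import *
go([.567,-.194,.24],80)
E
```

```text
shift [-0.0998 -0.1406  0.0013] turn z 0.0 clock 1.6 pos [ 0.493  -0.0383  0.2414] F [0.81 0.15 0.4 ] q6 -97.5
```

move_arm(
  series=[
    [[0,0,0],[-0.033,-0.047,0],1],
    [[0,0,0],[-0.066,-0.094,0],1],
    [[0,0,0],[-0.1,-0.14,0],1],
    [[0,0,0],[-0.1,-0.14,0],1],
    [[0,0,0],[-0.1,-0.14,0],1],
  ],
)

```text
clock: 2.22
position: [0.5662, -0.191, 0.2407]
tcp_rot: [[-0.985, 0.173, -0.002], [0.173, 0.985, 0.002], [0.002, 0.001, -1.0]]
ft_force: [0.0, -0.1, -0.5]
grip_width: 0.997
```

```bash
cat >> h.py <<'E'
def look(name,z,hint):
    go(hint,80)
    m=arm.camera_model("wrist"); p,d=arm.capture("wrist"); p=p[:,:,::-1].copy()
    P=cloud(m,d); near=np.hypot(P[...,0]-hint[0],P[...,1]-hint[1])<.05
    t=(p.min(2)>120)&near&(abs(P[...,2]-z)<.006)
    n,L,st,c=cv2.connectedComponentsWithStats(t.astype(np.uint8)); 
    i=1+np.argmax(st[1:,4]); vv,uu=np.nonzero(L==i)
    rr=np.array([ray(m,u,v,z)[:2] for u,v in zip(uu,vv)],np.float32)
    print("px",c[i],"n",len(uu),"rect",cv2.minAreaRect(rr),"mean",rr.mean(0),"depth",P[L==i].mean(0).round(4))
    cv2.circle(p,tuple(int(x) for x in c[i]),3,(0,0,255),-1); cv2.imwrite(f"pics/{name}.png",p)
E
python3 - <<'E'
from h import *
look("w_round",.056,[.567,-.194,.12])
E
```

```text
shift [-0.0016 -0.0029  0.1207] turn z 0.0 clock 2.23 pos [ 0.5662 -0.191   0.2407] F [ 0.04 -0.15 -0.5 ] q6 -109.4
px [317.49810845 224.46784363] n 793 rect ((0.5658093690872192, -0.1948302537202835), (0.030080176889896393, 0.03072647750377655), 79.9932632446289) mean [ 0.5656431  -0.19479303] depth [ 0.5655 -0.1948  0.0566]
```

View pics/w_round.png

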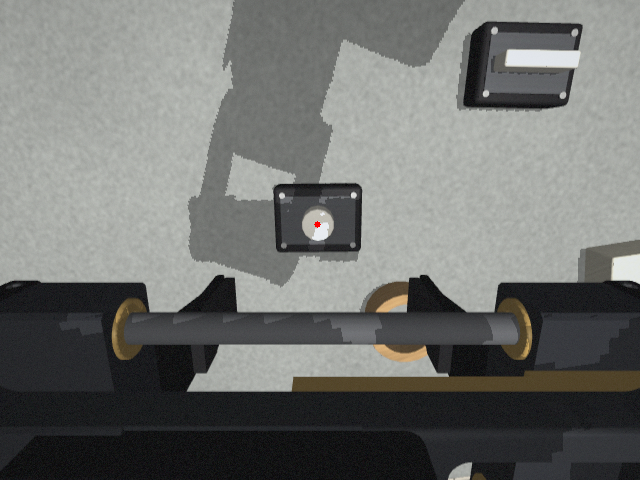

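The wrist view shows the round cap at (317,224) and the bar at the upper right. The cap is at (0.566, -0.195), which is midway between the two fixed cameras. Closing the fingers and descending.

move_arm(
  series=[
    [[0,0,0],[0,-0.004,0.04],-1],
    [[0,0,0],[0,-0.004,0.08],-1],
    [[0,0,0],[0,-0.004,0.12],-1],
    [[0,0,0],[0,-0.004,0.145],-1],
    [[0,0,0],[0,-0.004,0.145],-1],
    [[0,0,0],[0,-0.004,0.145],-1],
    [[0,0,0],[0,-0.004,0.145],-1],
  ],
)

```text
clock: 3.15
position: [0.5673, -0.1956, 0.0982]
tcp_rot: [[-0.985, 0.172, 0.003], [0.172, 0.985, -0.001], [-0.003, -0.001, -1.0]]
ft_force: [0.8, 0.2, 0.3]
grip_width: 0.284
```

```bash
python3 - <<'E'
from h import *
go([.566,-.195,.062],80)
print(arm.get_state()["grip_width"])
E
```

```text
shift [0.0015 0.0004 0.0362] turn z 0.1 clock 3.15 pos [ 0.5673 -0.1956  0.0982] F [0.79 0.2  0.32] q6 -109.8
0.28392073332397766
```

move_arm(
  series=[
    [[0,0,0],[0.001,0,0.006],-1],
    [[0,0,0],[0.001,0,0.012],-1],
    [[0,0,0],[0.001,0,0.018],-1],
    [[0,0,0],[0.001,0,0.02],-1],
    [[0,0,0],[0.001,0,0.023],-1],
    [[0,0,0],[0.001,0,0.025],-1],
    [[0,0,0],[0.001,0,0.027],-1],
    [[0,0,0],[0.001,0,0.029],-1],
    [[0,0,0],[0.001,0,0.029],-1],
  ],
)

```text
clock: 4.28
position: [0.5656, -0.1954, 0.0673]
tcp_rot: [[-0.985, 0.172, 0.001], [0.172, 0.985, -0.0], [-0.001, -0.0, -1.0]]
ft_force: [0.3, -0.9, -1.0]
grip_width: 0.008
```

```bash
python3 - <<'E'
from h import *
go([.566,-.195,.062],80)
print(arm.get_state()["grip_width"])
E
```

```text
shift [-0.0004  0.0004  0.0053] turn z 0.1 clock 4.28 pos [ 0.5656 -0.1954  0.0673] F [ 0.28 -0.9  -0.98] q6 -109.8
0.00812081809618697
```

move_arm(
  series=[
    [[0,0,0],[0,0,0.001],-1],
    [[0,0,0],[0,0,0.002],-1],
    [[0,0,0],[0,0,0.003],-1],
    [[0,0,0],[0,0,0.0035],-1],
    [[0,0,0],[0,0,0.0035],-1],
  ],
)

```text
clock: 4.9
position: [0.5657, -0.1955, 0.0643]
tcp_rot: [[-0.985, 0.172, 0.001], [0.172, 0.985, -0.0], [-0.001, -0.0, -1.0]]
ft_force: [0.5, 0.2, 4.2]
grip_width: 0.008
```

```bash
python3 - <<'E'
from h import *
go([.566,-.195,.062],80)
p,d=arm.capture("side"); cv2.imwrite("pics/s1.png",cv2.resize(p[130:230,250:390,::-1],(700,500),interpolation=cv2.INTER_CUBIC))
E
```

```text
shift [-0.0002  0.0005  0.0023] turn z 0.1 clock 4.9 pos [ 0.5657 -0.1955  0.0643] F [0.51 0.22 4.2 ] q6 -109.8
```

View pics/s1.png

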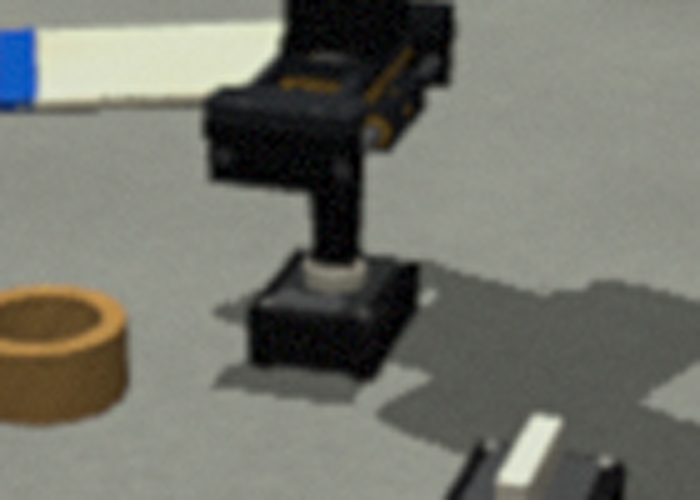

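The fingertips are on the cap, which is now about half its former height; force is 4.2 N with the tip at 45 mm. Pressing 2.5 mm further makes sure it latches, then I retreat.

move_arm(
  series=[
    [[0,0,0],[0,0,0.001],-1],
    [[0,0,0],[0,0,0.002],-1],
    [[0,0,0],[0,0,0.0025],-1],
    [[0,0,0],[0,0,0.0025],-1],
    [[0,0,0],[0,0,0.0025],-1],
  ],
)

```text
clock: 5.58
position: [0.5657, -0.1954, 0.0619]
tcp_rot: [[-0.985, 0.172, 0.001], [0.172, 0.985, -0.0], [-0.001, -0.0, -1.0]]
ft_force: [-0.6, 0.8, 6.6]
grip_width: 0.004
```

move_arm(
  series=[
    [[0,0,0],[0,0,-0.005],-1],
    [[0,0,0],[0,0,-0.015],-1],
    [[0,0,0],[0,0,-0.045],-1],
    [[0,0,0],[0,0,-0.09],0],
    [[0,0,0],[0,0,-0.14],1],
    [[0,0,0],[0,0,-0.175],1],
    [[0,0,0],[0,0,-0.175],1],
    [[0,0,0],[0,0,-0.175],1],
  ],
)

```text
clock: 6.58
position: [0.5645, -0.1948, 0.2357]
tcp_rot: [[-0.985, 0.172, -0.002], [0.172, 0.985, 0.001], [0.002, 0.001, -1.0]]
ft_force: [-0.3, 0.2, -0.2]
grip_width: 0.49
```

```bash
python3 - <<'E'
from h import *
look("w_round2",.046,[.566,-.195,.12])
go([.5785,.249,.24],122)
E
```

```text
shift [-0.0018  0.      0.1157] turn z 0.1 clock 6.58 pos [ 0.5645 -0.1948  0.2357] F [-0.35  0.21 -0.24] q6 -109.8
px [321.72435897 223.96666667] n 780 rect ((0.5650601387023926, -0.19495102763175964), (0.030446425080299377, 0.031188564375042915), 80.72887420654297) mean [ 0.565398  -0.1947833] depth [ 0.5653 -0.1948  0.0466]
shift [ 0.0625  0.4395 -0.0042] turn z -41.9 clock 6.62 pos [ 0.5642 -0.1947  0.2351] F [-0.31  0.04 -0.26] q6 -109.8
```

View pics/w_round2.png

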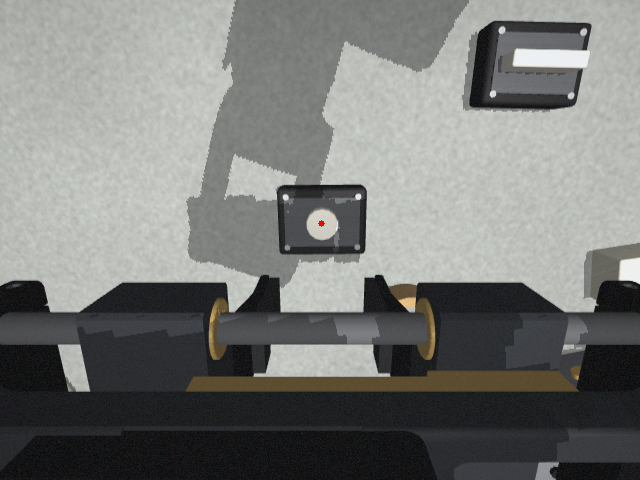

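Round cap top now measures 46.6 mm, so it is latched, and the box hasn't moved. Next: above the square black switch, for a wrist look.

move_arm(
  series=[
    [[0,0,-5],[0.008,0.05,-0.003],1],
    [[0,0,-10],[0.015,0.105,-0.005],1],
    [[0,0,-15],[0.023,0.16,-0.005],1],
    [[0,0,-20],[0.03,0.215,-0.005],1],
    [[0,0,-25],[0.038,0.27,-0.005],1],
    [[0,0,-30],[0.046,0.325,-0.005],1],
    [[0,0,-36],[0.054,0.38,-0.005],1],
    [[0,0,-42],[0.062,0.439,-0.005],1],
    [[0,0,-42],[0.062,0.439,-0.005],1],
    [[0,0,-42],[0.062,0.439,-0.005],1],
  ],
)

```text
clock: 7.88
position: [0.5789, 0.2474, 0.2398]
tcp_rot: [[-0.847, -0.531, -0.003], [-0.531, 0.847, -0.002], [0.004, 0.0, -1.0]]
ft_force: [0.9, -0.2, -0.1]
grip_width: 1.0
```

```bash
python3 - <<'E'
from h import *
look("w_sq",.056,[.5785,.249,.097])
E
```

```text
shift [-0.001   0.0015  0.1428] turn z 42.1 clock 7.88 pos [0.5789 0.2474 0.2398] F [ 0.9  -0.17 -0.14] q6 -109.1
px [325.44933921 224.07048458] n 908 rect ((0.5759198665618896, 0.2512996196746826), (0.02961646020412445, 0.02921770140528679), 32.06401824951172) mean [0.57618296 0.2507943 ] depth [0.5761 0.2507 0.0565]
```

View pics/w_sq.png

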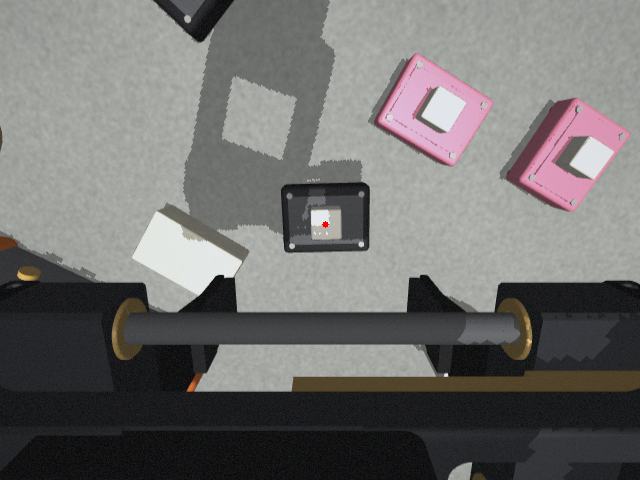

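The wrist view has the black box with the square cap at (325,224), the pinks at (440,108) and (590,158), and the carton at (190,250). The cap is at (0.577, 0.2505). Closing and descending.

move_arm(
  series=[
    [[0,0,0],[0,0.003,0.03],-1],
    [[0,0,0],[0,0.003,0.06],-1],
    [[0,0,0],[0,0.003,0.09],-1],
    [[0,0,0],[0,0.003,0.12],-1],
    [[0,0,0],[0,0.003,0.14],-1],
    [[0,0,0],[0,0.003,0.145],-1],
    [[0,0,0],[0,0.003,0.145],-1],
    [[0,0,0],[0,0.003,0.145],-1],
    [[0,0,0],[0,0.003,0.145],-1],
    [[0,0,0],[0,0.003,0.145],-1],
  ],
)

```text
clock: 9.18
position: [0.5786, 0.2505, 0.0972]
tcp_rot: [[-0.847, -0.531, 0.001], [-0.531, 0.847, 0.0], [-0.001, -0.0, -1.0]]
ft_force: [-0.9, 0.6, 0.2]
grip_width: 0.022
```

```bash
python3 - <<'E'
from h import *
go([.577,.2505,.0625],122)
print(arm.get_state()["grip_width"])
E
```

```text
shift [0.0014 0.0008 0.0347] turn z 0.1 clock 9.18 pos [0.5786 0.2505 0.0972] F [-0.93  0.61  0.19] q6 -108.8
0.0222464720157338
```

move_arm(
  series=[
    [[0,0,0],[0.001,0.001,0.01],-1],
    [[0,0,0],[0.001,0.001,0.018],-1],
    [[0,0,0],[0.001,0.001,0.021],-1],
    [[0,0,0],[0.001,0.001,0.024],-1],
    [[0,0,0],[0.001,0.001,0.027],-1],
    [[0,0,0],[0.001,0.001,0.03],-1],
    [[0,0,0],[0.001,0.001,0.032],-1],
    [[0,0,0],[0.001,0.001,0.033],-1],
    [[0,0,0],[0.001,0.001,0.033],-1],
  ],
)

```text
clock: 10.3
position: [0.5768, 0.2507, 0.0638]
tcp_rot: [[-0.847, -0.531, -0.0], [-0.531, 0.847, -0.0], [0.0, 0.0, -1.0]]
ft_force: [-3.0, -0.6, 4.0]
grip_width: 0.001
```

```bash
python3 - <<'E'
from h import *
go([.577,.2505,.062],122)
E
```

```text
shift [-0.0001 -0.0002  0.0018] turn z 0.1 clock 10.3 pos [0.5768 0.2507 0.0638] F [-3.01 -0.56  4.05] q6 -108.8
```

move_arm(
  series=[
    [[0,0,0],[0,0,0.001],-1],
    [[0,0,0],[0,0,0.002],-1],
    [[0,0,0],[0,0,0.0025],-1],
    [[0,0,0],[0,0,0.0025],-1],
  ],
)

```text
clock: 10.8
position: [0.5768, 0.2507, 0.0615]
tcp_rot: [[-0.847, -0.531, -0.0], [-0.531, 0.847, -0.0], [0.0, 0.0, -1.0]]
ft_force: [-2.8, -0.6, 6.5]
grip_width: 0.006
```

move_arm(
  series=[
    [[0,0,0],[0,0,-0.005],-1],
    [[0,0,0],[0,0,-0.015],-1],
    [[0,0,0],[0,0,-0.045],-1],
    [[0,0,0],[0,0,-0.09],0],
    [[0,0,0],[0,0,-0.14],1],
    [[0,0,0],[0,0,-0.175],1],
    [[0,0,0],[0,0,-0.175],1],
    [[0,0,0],[0,0,-0.175],1],
  ],
)

```text
clock: 11.8
position: [0.5767, 0.2505, 0.2355]
tcp_rot: [[-0.847, -0.531, -0.0], [-0.531, 0.847, -0.0], [0.0, 0.0, -1.0]]
ft_force: [0.5, 0.3, -0.7]
grip_width: 0.493
```

```bash
python3 - <<'E'
from h import *
look("w_sq2",.046,[.577,.2505,.12])
go([.4575,.0205,.24],79)
E
```

```text
shift [-0.0003 -0.0002  0.1155] turn z 42.1 clock 11.8 pos [0.5767 0.2505 0.2355] F [ 0.47  0.28 -0.66] q6 -108.8
px [322.02333333 222.26      ] n 900 rect ((0.5758582949638367, 0.251069039106369), (0.03013644553720951, 0.029419852420687675), 32.72768020629883) mean [0.5758624 0.2511087] depth [0.5758 0.251  0.0465]
shift [ 0.2228 -0.1318 -0.0049] turn z 43.1 clock 11.85 pos [0.5763 0.2504 0.2347] F [0.77 0.56 0.06] q6 -108.8
```

View pics/w_sq2.png

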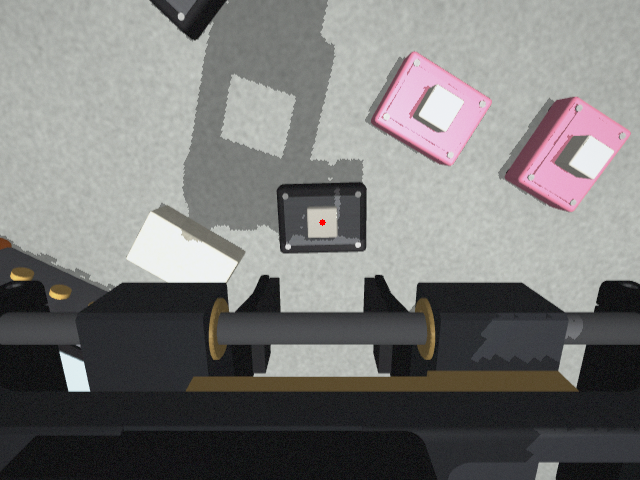

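Square cap top is at 46.5 mm and latched; the box hasn't moved. On to the bar.

move_arm(
  series=[
    [[0,0,7],[0.04,-0.024,-0.003],1],
    [[0,0,14],[0.08,-0.047,-0.005],1],
    [[0,0,21],[0.12,-0.071,-0.005],1],
    [[0,0,29],[0.16,-0.095,-0.005],1],
    [[0,0,36],[0.2,-0.118,-0.005],1],
    [[0,0,43],[0.223,-0.132,-0.005],1],
    [[0,0,43],[0.223,-0.132,-0.005],1],
    [[0,0,43],[0.223,-0.132,-0.005],1],
  ],
)

```text
clock: 12.85
position: [0.4583, 0.0208, 0.2404]
tcp_rot: [[-0.982, 0.188, -0.001], [0.188, 0.982, 0.001], [0.001, 0.0, -1.0]]
ft_force: [-0.1, -0.8, 0.2]
grip_width: 0.997
```

```bash
python3 - <<'E'
from h import *
look("w_bar",.056,[.4575,.0205,.097])
E
```

```text
shift [ 0.0006 -0.0005  0.1434] turn z -0.9 clock 12.85 pos [0.4583 0.0208 0.2404] F [-0.12 -0.8   0.22] q6 -90.6
px [320.64660832 220.80853392] n 914 rect ((0.4551616609096527, 0.020802415907382965), (0.06199881434440613, 0.013791144825518131), 79.0963363647461) mean [0.45489052 0.02051003] depth [0.4548 0.0205 0.0564]
```

View pics/w_bar.png

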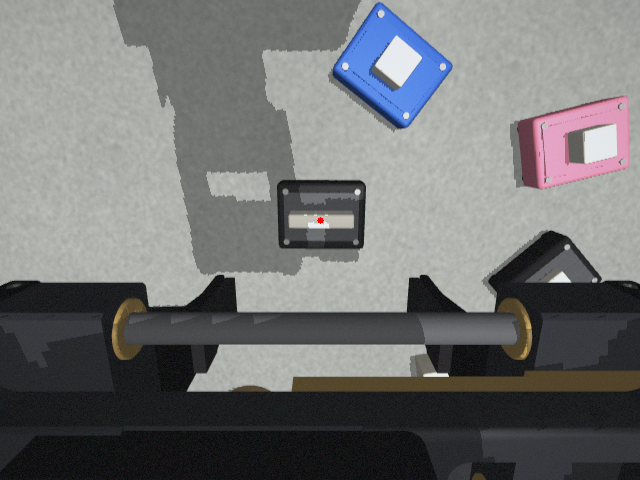

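Bar cap centre is at (320,221), position (0.456, 0.0205), long axis at 79°, in line with the jaws. Closing and descending.

move_arm(
  series=[
    [[0,0,0],[0.002,0,0.03],-1],
    [[0,0,0],[0.002,0,0.06],-1],
    [[0,0,0],[0.002,0,0.09],-1],
    [[0,0,0],[0.002,0,0.12],-1],
    [[0,0,0],[0.002,0,0.14],-1],
    [[0,0,0],[0.002,0,0.145],-1],
    [[0,0,0],[0.002,0,0.145],-1],
    [[0,0,0],[0.002,0,0.145],-1],
    [[0,0,0],[0.002,0,0.145],-1],
    [[0,0,0],[0.002,0,0.145],-1],
  ],
)

```text
clock: 14.15
position: [0.4565, 0.0207, 0.0966]
tcp_rot: [[-0.982, 0.19, 0.001], [0.19, 0.982, -0.0], [-0.001, 0.0, -1.0]]
ft_force: [-0.1, 0.1, 0.0]
grip_width: 0.02
```

```bash
python3 - <<'E'
from h import *
go([.456,.0205,.0625],79)
print(arm.get_state()["grip_width"])
E
```

```text
shift [ 0.0005 -0.0003  0.0341] turn z 0.1 clock 14.15 pos [0.4565 0.0207 0.0966] F [-0.06  0.14  0.01] q6 -90.5
0.02011349983649891
```

move_arm(
  series=[
    [[0,0,0],[0,0,0.01],-1],
    [[0,0,0],[0,0,0.018],-1],
    [[0,0,0],[0,0,0.021],-1],
    [[0,0,0],[0,0,0.024],-1],
    [[0,0,0],[0,0,0.027],-1],
    [[0,0,0],[0,0,0.03],-1],
    [[0,0,0],[0,0,0.032],-1],
    [[0,0,0],[0,0,0.033],-1],
    [[0,0,0],[0,0,0.033],-1],
  ],
)

```text
clock: 15.28
position: [0.4557, 0.0208, 0.0631]
tcp_rot: [[-0.982, 0.189, -0.001], [0.189, 0.982, 0.0], [0.001, -0.0, -1.0]]
ft_force: [-2.8, -1.4, 5.5]
grip_width: 0.004
```

```bash
python3 - <<'E'
from h import *
go([.456,.0205,.062],79)
E
```

```text
shift [-0.0003 -0.0003  0.0011] turn z 0.1 clock 15.28 pos [0.4557 0.0208 0.0631] F [-2.8  -1.41  5.52] q6 -90.5
```

move_arm(
  series=[
    [[0,0,0],[0,0,0.001],-1],
    [[0,0,0],[0,0,0.0015],-1],
    [[0,0,0],[0,0,0.0015],-1],
    [[0,0,0],[0,0,0.0015],-1],
  ],
)

```text
clock: 15.78
position: [0.4557, 0.0208, 0.0618]
tcp_rot: [[-0.982, 0.189, -0.001], [0.189, 0.982, 0.0], [0.001, -0.0, -1.0]]
ft_force: [-3.4, -0.2, 6.1]
grip_width: 0.007
```

move_arm(
  series=[
    [[0,0,0],[0,0,-0.005],-1],
    [[0,0,0],[0,0,-0.015],-1],
    [[0,0,0],[0,0,-0.045],-1],
    [[0,0,0],[0,0,-0.09],0],
    [[0,0,0],[0,0,-0.14],1],
    [[0,0,0],[0,0,-0.175],1],
    [[0,0,0],[0,0,-0.175],1],
    [[0,0,0],[0,0,-0.175],1],
  ],
)

```text
clock: 16.77
position: [0.4559, 0.0209, 0.2363]
tcp_rot: [[-0.982, 0.189, -0.0], [0.189, 0.982, 0.0], [0.0, 0.0, -1.0]]
ft_force: [0.7, 0.8, -0.6]
grip_width: 0.487
```

```bash
python3 - <<'E'
from h import *
look("w_bar2",.046,[.456,.0205,.12])
for n in R:
    p,d=arm.capture(n); m=arm.camera_model(n); P=cloud(m,d); cv2.imwrite(f"pics/{n}9.png",p[:,:,::-1])
    for k,(a,b,c,e) in R[n].items():
        q=P[b-5:e+8,a-5:c+5]; g=p[b-5:e+8,a-5:c+5].min(2)
        t=(abs(q[...,2]-.046)<.0045)&(g>100)
        print(n,k,"n",t.sum(),q[t].mean(0).round(4),"max z",np.percentile(q[...,2],99).round(4))
E
```

```text
shift [-0.0002 -0.0004  0.1163] turn z -0.9 clock 16.77 pos [0.4559 0.0209 0.2363] F [ 0.69  0.78 -0.64] q6 -90.5
px [321.34850166 221.53385128] n 901 rect ((0.45515063405036926, 0.02047293819487095), (0.06298623979091644, 0.014063510112464428), 79.04244232177734) mean [0.45471415 0.02081837] depth [0.4546 0.0208 0.0464]
scene round n 230 [ 0.5678 -0.1972  0.0447] max z 0.046
scene bar n 139 [0.4574 0.0171 0.0445] max z 0.0459
scene square n 92 [0.5785 0.247  0.0444] max z 0.0454
side round n 60 [ 0.5671 -0.1902  0.0455] max z 0.0467
side bar n 86 [0.457  0.0244 0.046 ] max z 0.0466
side square n 204 [0.5774 0.2551 0.0457] max z 0.0468
```

View pics/side9.png

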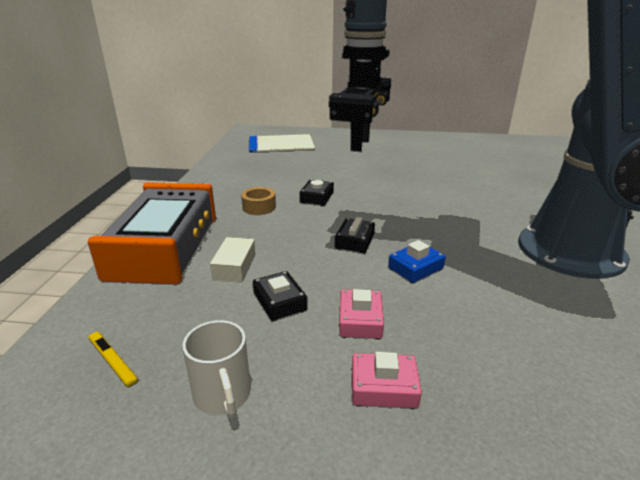

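View pics/w_bar2.png

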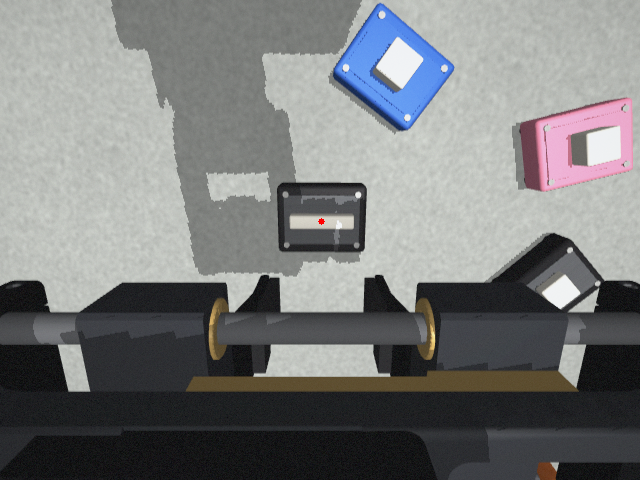

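All three caps are down at about 46 mm in all the views. The boxes and bystanders are where they started, and the arm is clear.

```bash
python3 -c "
from rig import arm
print(arm.get_state()['clock'],arm.finish_job())"
```

```text
the job is handed in; nothing more can be done
16.925 None
```

I pressed the three black switches with closed fingertips in the order asked (round cap, square cap, long bar), then lifted clear and handed the job in at 16.9 s. I pressed each with about 6–6.5 N, well short of hard down.

- **Latched:** after release, the cap tops measure 46.6 mm (round), 46.5 mm (square) and 46.4 mm (bar) in the wrist camera. The two fixed cameras read 44–46 mm. All three match fully latched.
- **Nothing disturbed:** the switch boxes were within about 1 mm of where they stood. In the last side picture the tape roll, carton, mug and the blue and pink look-alikes look where they started, but I didn't measure them.
- **What disagreed:** the scene and side cameras differed by 7–9 mm in y, more than the stated 2 mm calibration. I aimed by the wrist camera, which fell between them. A sideways force of about 3 N showed while pressing the square cap and the bar, but neither box shifted.

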